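# Close and latch the dry box over a polishing fixture

## Robot

A 6-joint arm with a two-finger parallel gripper is mounted at the origin on a cart in front of the work surface, level with it; the furniture and walls round the work are solid. World frame = base frame: x ahead of the robot, y to its left, z up, the work surface at z = 0. Lengths are in m, angles in degrees, forces in N, time in s.
With the tool pointing down it reaches from about 0.25 to 0.775 m from the base axis. Payload 4 kg.
Tool frame: the origin (TCP) lies midway between the tips of the shut fingers; the grasp point (between the pads) lies 19 mm behind it; y points along the fingers, x is the direction in which the jaws open and shut, and the axes are right-handed (so a half turn about y gives the same grasp; the last joint's range is limited). The gripper opens to 94 mm and grips with 3 to 60 N. Pads are 16 mm wide; open, the fingers measure 119 mm over their backs; the gripper's body (75 mm by 177 mm) begins 78 mm behind the grasp point.
Start: joints at [-79.59, 4.996, 78.535, -0, 96.463, -5.907], TCP at [0.155, -0.528, 0.206] pointing down, gripper open.
Joint ranges: [-177.83, 177.83], [-43.37, 116.18], [15.69, 146.23], [-61.86, 241.86], [9.47, 152.12], [-147.06, 147.06]. Speed limits (degrees/s): [159.86, 159.86, 180, 180, 180, 180].

## Interface

Orientations are given as [roll, pitch, yaw] about the fixed x, y, z axes, in that order (R = Rz(yaw) Ry(pitch) Rx(roll)).
In Python, from cell import manip gives the robot as it stands. The module is installed in compiled form; this text tells all that it offers. Calls block until the motion is done:
- manip.goto(position, orientation): joint-space move of the TCP to a pose.
- manip.move_l(position, attitude=None, v=0.15, max_force=None): straight line of the TCP; attitude=None keeps the orientation; v is the mean speed in m/s. With max_force (N) it stops when the force on the tool has changed by that much, and returns True; else False.
- manip.movej(angles): joint-space move.
- manip.release() and manip.grasp(force=None): open the fingers fully, or close them until they stop; force is the grip in N (None keeps the last).
- manip.pause(seconds).
- manip.inverse_kinematics(position, orientation): joint angles nearest the present ones, or None.
- manip.get_obs(): the state.
- manip.camera(name): name is "side" or "top" or "wrist"; returns (picture, depth): 420x560x3 uint8, red, green, blue; 420x560 float32, m along the optical axis (not along the pixel's ray), 0 where there is no reading.
- manip.camera_params(name): a dict with "camera_matrix" (3x3 intrinsics, pixels), "position" and "rotation" of the camera in the world; the wrist camera has in their place "mount" (4x4, takes a point from camera to tool coordinates, whose origin is the TCP and whose axes are the tool frame's). Camera axes: x right, y up, looking along -z (the intrinsics and any distortion apply to the point x, -y, -z); pixel columns grow to the right and rows downward; lengths in m; the calibration is good to about 2 mm. A picture is of the moment at which its call begins: read the wrist's pose just before it. camera_params takes no time and is no camera call.
A pose or a line that the arm cannot do raises manip.IKError and nothing moves.
- manip.finish_job(): hands the job in, once; it reports no verdict.
The state is a dict: "clock": time; "joint_pos": joint angles; "joint_velocities": joint speeds; "joint_efforts": joint torques, N m; "eef_pos": TCP position; "tcp_rot": TCP orientation; "force": force on the tool from outside, world axes, zero at the start; "moment": the same for the moment, N m; "finger_gap": finger opening in m.
Only numpy, scipy, OpenCV 4.12 (cv2) and the standard library are available. Lean on these libraries where they do the work, as an engineer would, in place of code of your own. Each camera call takes 0.05 s, during which the arm holds its last target. There are 200 camera calls.

## Task

Shut the dry box so that the polishing fixture inside keeps dry: bring its heavy glass lid down under control, all the way onto the seal, without letting it fall or slam, then press the red latch handle on the lid's front edge down as far as it goes so that the lid is locked. Do not disturb the fixture or the things standing around the box, and let go of everything at the end.

Things in the scene. Friction and masses are not known exactly. Their poses are not given: they have to be found in the camera images.
- drybox: white steel dry box fixed on the worktop, 170 mm deep (its x), 260 mm wide (its y), rim with black rubber seal 89 mm above the worktop; origin at the centre of its underside; its x axis points from its front (latch and handle side, towards the robot) to its hinges, y to the left seen from the front, z up. A round dial gauge 42 mm wide sits in its front
- hinge_mid (a point): middle of the lid's hinge line along the box's rear edge, 93 mm in x and 93 mm in z from the box's origin; the hinge line runs along the box's y; the point keeps the box's orientation
- lid (a joint): angle of the lid (aluminium frame, glass pane, 178 x 264 x 16 mm, 1.0 to 1.6 kg) about the hinge line, rad: 0 = shut, level on the seal; 1.57 = upright; stop at 1.78. The stiff hinges hold it only when nearly upright (above 1.4); lower down it falls shut and slams if let go. Held at the pull bar it weighs 4 to 6 N
- pull_bar (a point): centre of the steel pull bar on the lid's free edge: round, 13 mm thick, 90 mm long, parallel to the hinge line, 33 mm gap to the lid, 50 mm left (+y) of the box's middle, rigid with the lid; it may turn between the fingers. At lid angle a it lies -220 cos a + 4 sin a mm along the box's x and 220 sin a + 4 cos a mm up from the hinge line. Its axes turn with the lid
- latch (a joint): angle of the latch handle on the lid, rad: 0 = fully down, hook under the keeper pin, locked (handle 0.35 rad below the lid's plane); 1.3 = raised, unlocked (0.95 rad above it, pointing up and to the front once the lid is shut). Stiff pivot (2 to 6 N at the handle), stays where left. If it is down before the lid is shut, the hook strikes the keeper and the lid stays ajar
- latch_pivot (a point): pivot axis of the latch, on the lid's front edge, 190 mm from the hinge line in the lid's plane and 75 mm to the right (-y) of the box's middle; 97 mm above the worktop when the lid is shut; its axes turn with the lid
- latch_tip (a point): free end of the red latch handle, 62 mm from the pivot, on the middle of its width; the handle is 26 mm wide and 9 to 11 mm thick; the point's axes turn with the handle
- fixture_center (a point): centre of the square polishing fixture (136 x 136 x 19 mm, green plate with rows of white ferrule holders) lying loose on the stage in the dry box, inside the walls and below the lid
- bottle_center (a point): centre, half-way up, of the nearer of two clear wash bottles (69 mm wide, 248 mm tall), standing on the worktop left of the box
- loupe_center (a point): centre, half-way up, of a black eye loupe (40 mm wide and tall) standing right of and before the box
- tweezers: black tweezers lying flat in front of the box at the right, 127 mm long (their y), 14 mm wide, 10 mm high; origin at the centre of the underside

How it is judged (in metres and radians):
On the way, in this order (a step that is already met when the one before it is completed fails the run):
1. the lid is fully shut on its seal, the latch handle still raised (value of joint lid below 0.03 rad and value of joint latch above 0.5 rad), for 0.2 s.
2. the latch handle is pressed fully down (value of joint lid below 0.03 rad and value of joint latch below 0.15 rad), for 0.2 s.
At the end, for the whole second after the job is handed in: the lid lies shut on its seal (within 0.03 rad, 5 mm at its front edge), the latch handle is down within 0.15 rad of its stop, the fixture has not moved more than 10 mm and the wash bottle, loupe and tweezers not more than 30 mm (all of step 2 and distance of fixture_center from where it was at the start of the episode below 0.01 m and distance of each of bottle_center, loupe_center, tweezers from where it was at the start of the episode below 0.03 m); the robot touches nothing.
It fails at once if the lid slams: it turns faster than 2 rad/s (its edge about 0.35 m/s) in the last 0.35 rad before shutting (value of joint lid below 0.35 rad and velocity of joint lid below -2 rad/s).
It fails at once if the fixture is disturbed by more than 10 mm (distance of fixture_center from where it was at the start of the episode above 0.01 m).
It fails at once if the wash bottle is tipped over (angle between bottle_center's own z axis and vertical above 0.5 rad).
It also fails if it takes over 51 s, if anything falls off the work surface, if the arm or the gripper's body presses on something with over 40 N, if the wrist force passes 120 N, or if a joint passes its speed limit or range.

## Working session

There is one attempt and no reset: what is moved stays moved. The work goes in short steps, each a Python script; the robot and the scene stay as the last script left them, time stands still between calls to the robot, and variables do not carry over. Pictures are saved under pics/ and viewed, about 8 in all and at most 12, crops included, and the job is handed in when it is done.

```bash
mkdir -p pics
python3 - <<'E'
from cell import manip
import cv2,numpy as np
ims=[]
for n in ("side","top"):
    im,d=manip.camera(n); np.savez(f"{n}0.npz",im=im,d=d); p=manip.camera_params(n); print(n,p)
    cv2.imwrite(f"pics/{n}0.png",im[:,:,::-1])
    print((d>0).mean())
print(manip.get_obs())
print(manip.camera_params("wrist"))
E
```

```text
side {'camera_matrix': array([[482.51444324,   0.        , 275.6733966 ],
       [  0.        , 482.51444324, 207.23767008],
       [  0.        ,   0.        ,   1.        ]]), 'position': array([ 0.83326167, -0.67777275,  0.96488833]), 'rotation': array([37.94988493,  0.08606905, 27.15090915])}
0.9959098639455782
top {'camera_matrix': array([[379.61430568,   0.        , 270.05748339],
       [  0.        , 379.61430568, 206.88794194],
       [  0.        ,   0.        ,   1.        ]]), 'position': array([ 0.37776808, -0.091093  ,  0.97180111]), 'rotation': array([  9.44072435,   1.21806284, -89.29417784])}
0.9957057823129252
{'clock': 0.1, 'joint_pos': array([-7.95882929e+01,  5.03645661e+00,  7.86129421e+01, -3.27127200e-05,
        9.64625782e+01, -5.90703188e+00]), 'joint_velocities': array([-0.04782716,  0.00991316, -0.10628496, -0.01897901,  0.00119375,
       -0.04454294]), 'joint_efforts': array([ 2.77816325e-03, -3.41248512e+01, -3.03303838e+01,  7.18632806e-02,
        3.04062758e-02, -8.81608753e-05]), 'eef_pos': array([ 0.15445019, -0.52737516,  0.20443395]), 'tcp_rot': array([-89.98850827,   0.11138561, -73.68125353]), 'force': array([-0.11566718, -0.28767795, -0.95662045]), 'moment': array([-0.02557275,  0.05224869, -0.03532053]), 'finger_gap': 0.09436119323685281}
{'camera_matrix': array([[356.7531383 ,   0.        , 279.31106884],
       [  0.        , 356.7531383 , 209.16758757],
       [  0.        ,   0.        ,   1.        ]]), 'mount': array([[ 9.99999215e-01,  8.06692237e-04,  9.58347806e-04,
        -1.64327737e-04],
       [ 7.03231254e-04,  2.71595513e-01, -9.62411234e-01,
        -1.79997249e-01],
       [-1.03665263e-03,  9.62411153e-01,  2.71594733e-01,
         7.91988026e-02],
       [ 0.00000000e+00,  0.00000000e+00,  0.00000000e+00,
         1.00000000e+00]])}
```

View pics/side0.png

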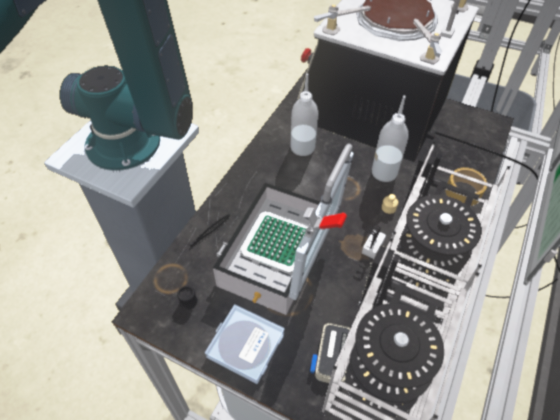

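View pics/top0.png

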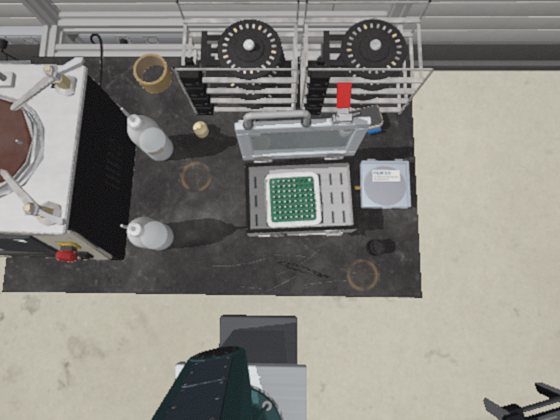

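```bash
cat > h.py <<'E'
from cell import manip
import cv2,numpy as np
from scipy.spatial.transform import Rotation as R
def rot(o): return R.from_euler('xyz',o,degrees=True).as_matrix()
def cloud(d,K,pos,Rm):
    v,u=np.mgrid[:d.shape[0],:d.shape[1]]
    p=np.dstack([(u-K[0,2])/K[0,0]*d,-(v-K[1,2])/K[1,1]*d,-d])
    return p@Rm.T+pos
def fixed(n,f=None):
    p=manip.camera_params(n)
    if f: z=np.load(f); im,d=z['im'],z['d']
    else: im,d=manip.camera(n)
    return im,d,cloud(d,p['camera_matrix'],p['position'],rot(p['rotation']))
def wrist():
    o=manip.get_obs(); im,d=manip.camera('wrist'); p=manip.camera_params('wrist')
    T=np.eye(4);T[:3,:3]=rot(o['tcp_rot']);T[:3,3]=o['eef_pos'];M=T@p['mount']
    return im,d,cloud(d,p['camera_matrix'],M[:3,3],M[:3,:3])
E
python3 - <<'E'
from h import *
for n in ("top","side"):
    im,d,P=fixed(n,n+"0.npz"); z=P[...,2]; x,y=P[...,0],P[...,1]
    # table check
    if n=="top":
        print("table z",[P[v,u].round(3) for u,v in((200,260),(210,215),(340,290),(400,240))])
    roi=(x>.25)&(x<.8)&(y>-.35)&(y<.12)&(d>0)
    m=roi&(abs(z-.089)<.008)&(x<.56)
    c,s,a=cv2.minAreaRect(P[m][:,:2].astype(np.float32)*1000); print(n,"rim",c,s,a,m.sum())
    print(cv2.boxPoints((c,s,a)).round(0).tolist())
    m=roi&(z>.13); q=P[m]; print("lid pts",len(q),q.min(0).round(3),q.max(0).round(3))
    i=im.astype(int); r=(i[...,0]>170)&(i[...,1]<70)&(i[...,2]<70)&roi; q=P[r]; print("red",len(q),q.min(0).round(3),q.max(0).round(3),np.median(q,0).round(3))
    gz=np.histogram(z[m],bins=np.arange(.13,.4,.02)); print(gz[0])
    for lo in np.arange(.1,.34,.03):
        mm=roi&(z>lo)&(z<lo+.03)&~r; q=P[mm]; 
        if len(q): print(lo.round(2),len(q),np.percentile(q[:,0],[1,50,99]).round(3),np.percentile(q[:,1],[1,50,99]).round(3))
E
```

```text
table z [array([ 0.4  ,  0.108, -0.   ]), array([0.516, 0.087, 0.003]), array([ 0.33 , -0.246, -0.   ]), array([ 0.457, -0.399,  0.   ])]
top rim (510.9041748046875, -143.6503448486328) (261.5095520019531, 97.04327392578125) 89.92498779296875 831
[[462.0, -274.0], [559.0, -274.0], [560.0, -13.0], [463.0, -13.0]]
lid pts 7558 [ 0.638 -0.35   0.13 ] [0.8   0.12  0.331]
red 324 [ 0.678 -0.22   0.297] [ 0.714 -0.195  0.331] [ 0.696 -0.208  0.315]
[ 650  613 1254  662  937  809  534 1027  261  810    1    0    0]
0.1 1241 [0.637 0.652 0.8  ] [-0.338 -0.13   0.114]
0.13 967 [0.639 0.654 0.8  ] [-0.334 -0.134  0.116]
0.16 1550 [0.641 0.781 0.8  ] [-0.34  -0.125  0.114]
0.19 1017 [0.643 0.655 0.795] [-0.263 -0.138  0.116]
0.22 1391 [0.644 0.783 0.797] [-0.335 -0.131  0.117]
0.25 1463 [0.646 0.656 0.671] [-0.265 -0.129 -0.007]
0.28 259 [0.65  0.661 0.688] [-0.23  -0.198 -0.025]
0.31 587 [0.65  0.658 0.715] [-0.221 -0.101 -0.03 ]
side rim (509.4894104003906, -142.27822875976562) (99.99539184570312, 263.8566589355469) 0.18563690781593323 792
[[459.0, -11.0], [460.0, -274.0], [560.0, -274.0], [559.0, -10.0]]
lid pts 4439 [ 0.648 -0.35   0.13 ] [0.8   0.119 0.329]
red 230 [ 0.641 -0.223 -0.002] [0.717 0.055 0.329] [ 0.7   -0.209  0.318]
[191 225 859 305 528 523 220 649 290 649   0   0   0]
0.1 395 [0.65  0.659 0.784] [-0.268 -0.179  0.09 ]
0.13 301 [0.651 0.66  0.786] [-0.268 -0.186  0.086]
0.16 974 [0.653 0.794 0.8  ] [-0.346 -0.195  0.087]
0.19 460 [0.654 0.668 0.799] [-0.267 -0.178  0.088]
0.22 896 [0.658 0.792 0.799] [-0.343 -0.169  0.118]
0.25 761 [0.652 0.664 0.673] [-0.266 -0.165 -0.012]
0.28 344 [0.654 0.665 0.696] [-0.229 -0.209 -0.03 ]
0.31 475 [0.649 0.66  0.717] [-0.222 -0.117 -0.031]
```

Run:
```python
import cv2,numpy as np
a=cv2.imread('pics/top0.png')[70:300,170:430]; b=cv2.imread('pics/side0.png')[130:330,170:400]
a=cv2.resize(a,(400,354),interpolation=cv2.INTER_CUBIC);b=cv2.resize(b,(400,348),interpolation=cv2.INTER_CUBIC)
b=cv2.copyMakeBorder(b,0,6,0,0,cv2.BORDER_CONSTANT)
cv2.imwrite('pics/crop.png',np.hstack([a,b]))
```

```text
(no output)
```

View pics/crop.png

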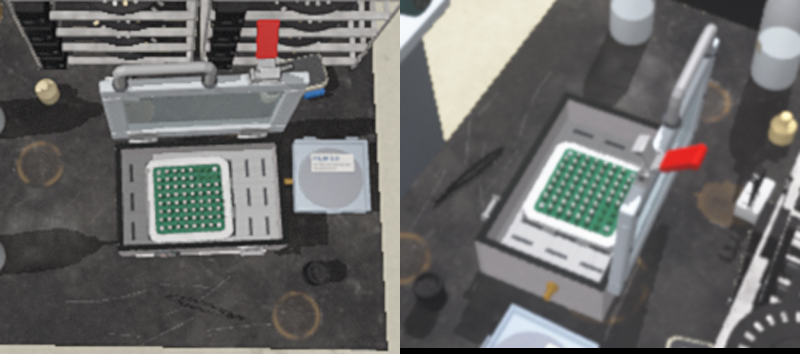

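```bash
cat >> h.py <<'E'
HX,HZ,BY=.639,.093,-.143
def bar(a,hx=HX,hz=HZ): return np.array([hx-.22*np.cos(a)+.004*np.sin(a),BY+.05,hz+.22*np.sin(a)+.004*np.cos(a)])
def pose(a,tau,yaw=0,back=0,**k):
    """TCP pose with grasp point on the bar, tool tilted tau deg from vertical; back = retreat"""
    o=[-90,-tau,yaw]; return bar(a,**k)+rot(o)[:,1]*(.019-back),o
E
python3 - <<'E'
from h import *
for n in("top","side"):
    im,d,P=fixed(n,n+"0.npz"); x,y,z=np.moveaxis(P,2,0)
    m=(x>.635)&(x<.68)&(y>-.26)&(y<-.03)&(z>.12)&(z<.26)&(d>0); q=P[m]
    for _ in range(5):
        c=q.mean(0);w=np.linalg.svd(q-c,full_matrices=False)[2][2]; w*=np.sign(w[0]); q=q[abs((q-c)@w)<.004]
    print(n,"lid n",w.round(4),"angle",np.pi/2+np.arctan2(-w[2],w[0]),"yaw",np.degrees(np.arctan2(w[1],w[0])),len(q),"x at z=.093",c[0]+w[2]/w[0]*(c[2]-.093))
    m=(x>.63)&(x<.69)&(y>-.15)&(y<0)&(z>.297)&(d>0);q=P[m]; print("bar",len(q),np.percentile(q,[1,50,99],axis=0).round(4))
    t=q[(q[:,1]>-.12)&(q[:,1]<-.07)]; print(t.mean(0).round(4),t[:,2].max(),"yaw",np.degrees(-np.polyfit(t[:,1],t[:,0],1)[0]))
    m=(abs(z-.089)<.006)&(y>-.26)&(y<-.03)&(x>.44)&(x<.475)&(d>0);q=P[m];print("front rim x",np.percentile(q[:,0],[2,50,98]).round(4),"yaw",np.degrees(-np.polyfit(q[:,1],q[:,0],1)[0]))
for a in np.linspace(1.63,0,8):
    tau=45*(1.63-a)/1.63; p,o=pose(a,tau); print(round(a,2),p.round(3),o, np.round(manip.inverse_kinematics(p,o) if manip.inverse_kinematics(p,o) is not None else np.nan,0))
print(manip.inverse_kinematics(*pose(1.63,0,back=.09)))
E
```

```text
top lid n [ 0.9981  0.044  -0.0442] angle 1.6150112982442064 yaw 2.5239090643894744 2642 x at z=.093 0.6477760044949117
bar 511 [[ 0.6507 -0.1458  0.2995]
 [ 0.6574 -0.0864  0.3183]
 [ 0.6662 -0.0267  0.3222]]
[ 0.6586 -0.0947  0.3185] 0.32302439459818355 yaw 3.3392260295624663
front rim x [0.4646 0.4716 0.4748] yaw 0.9060417816124305
side lid n [ 0.9958  0.0601 -0.0692] angle 1.6401486491900095 yaw 3.4534439856901016 624 x at z=.093 0.6542520262756759
bar 387 [[ 0.6523 -0.1466  0.2989]
 [ 0.6607 -0.1007  0.317 ]
 [ 0.6673 -0.0296  0.3213]]
[ 0.6603 -0.0953  0.3177] 0.32202539096736627 yaw 2.952139049141444
front rim x [0.464  0.4714 0.4749] yaw 1.5028165305236696
1.63 [ 0.656 -0.093  0.293] [-90, np.float64(-0.0), 0] [-13.  20.  50.   0. 109. -13.]
1.4 [ 0.607 -0.093  0.292] [-90, np.float64(-6.42857142857143), 0] [-15.   8.  66.   2. 100. -15.]
1.16 [ 0.56  -0.093  0.278] [-90, np.float64(-12.85714285714286), 0] [-18.  -3.  79.   4.  91. -17.]
0.93 [ 0.517 -0.093  0.254] [-90, np.float64(-19.285714285714285), 0] [-21. -13.  92.   7.  83. -21.]
0.7 [ 0.481 -0.093  0.22 ] [-90, np.float64(-25.714285714285715), 0] [-25. -22. 105.  11.  75. -26.]
0.47 [ 0.454 -0.093  0.179] [-90, np.float64(-32.142857142857146), 0] [-31. -31. 116.  17.  67. -34.]
0.23 [ 0.438 -0.093  0.133] [-90, np.float64(-38.57142857142857), 0] [-37. -37. 127.  26.  59. -44.]
0.0 [ 0.432 -0.093  0.084] [-90, np.float64(-45.0), 0] [-43. -39. 137.  37.  52. -58.]
[-12.96929489  23.5526027   35.60024408   0.         120.84715322
 -12.96929489]
```

```bash
python3 - <<'E'
s=open('h.py').read()
i=s.index('HX,HZ')
s=s[:i]+'''H=np.array([.6466,-.1373,.093]); YAW=3.0
def W(l,H=None):
    """box-frame offset from hinge_mid -> world"""
    return (globals()['H'] if H is None else H)+R.from_euler('z',YAW,degrees=True).apply(l)
def bar(a): return W([-.22*np.cos(a)+.004*np.sin(a),.05,.22*np.sin(a)+.004*np.cos(a)])
def pose(a,tau,back=0):
    o=[-90,-tau,YAW]; return bar(a)+rot(o)[:,1]*(.019-back),o
'''
open('h.py','w').write(s)
E
python3 - <<'E'
from h import *
o=manip.get_obs(); p=o['eef_pos'].copy(); p[2]=.36
manip.move_l(p,v=.25)
manip.goto([.42,-.14,.42],[-90,0,YAW])
im,d,P=wrist(); np.savez('w1.npz',im=im,d=d,P=P); cv2.imwrite('pics/w1.png',im[:,:,::-1])
manip.goto(*pose(1.62,0,back=.1))
im2,d,P=wrist(); np.savez('w2.npz',im=im2,d=d,P=P); 
cv2.imwrite('pics/w12.png',cv2.resize(np.hstack([im,im2])[:,:,::-1],(800,300),interpolation=cv2.INTER_AREA))
o=manip.get_obs();print(o['clock'],o['eef_pos'],o['tcp_rot'])
E
```

```text
3.6583 [ 0.65784548 -0.08747292  0.39547912] [-90.0540063   -0.12844926   2.91841503]
```

View pics/w12.png

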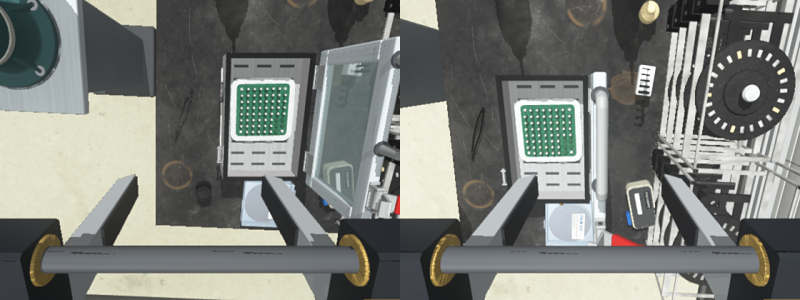

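Run:
```python
from h import *
z1=np.load('w1.npz');z2=np.load('w2.npz')
for nm,Z in(('w1',z1),('w2',z2)):
    P=Z['P'];d=Z['d'];x,y,z=np.moveaxis(P,2,0)
    print(nm,'table',np.median(z[(abs(z)<.01)&(x>.3)&(x<.44)&(y>-.2)]))
    m=(d>0)&(abs(z-.089)<.006)&(x>.44)&(x<.60)&(y>-.3)&(y<.02)
    q=P[m];print(len(q)); 
    ys=np.arange(-.24,-.04,.01)
    fx=[(yy,q[abs(q[:,1]-yy)<.005][:,0].min()) for yy in ys if (abs(q[:,1]-yy)<.005).sum()>3]
    fx=np.array(fx); k=np.polyfit(fx[:,0],fx[:,1],1); r=fx[:,1]-np.polyval(k,fx[:,0]); g=abs(r)<.004;k=np.polyfit(fx[g,0],fx[g,1],1)
    print("front outer x at y=-.142:",np.polyval(k,-.142),"yaw",np.degrees(-np.arctan(k[0])))
    xs=np.arange(.48,.6,.01)
    for f,s in((np.max,'left'),(np.min,'right')):
        t=np.array([(xx,f(q[abs(q[:,0]-xx)<.005][:,1])) for xx in xs if (abs(q[:,0]-xx)<.005).sum()>3]); k=np.polyfit(t[:,0],t[:,1],1); print(s,"y at x=.55",np.polyval(k,.55),"yaw",np.degrees(np.arctan(k[0])))
    m=(d>0)&(z>.295)&(z<.335)&(x>.62)&(x<.69)&(y>-.16)&(y<0);q=P[m]
    if len(q)>20:
        print('bar ext',np.percentile(q,[1,50,99],axis=0).round(4).tolist())
        t=q[(q[:,1]>-.125)&(q[:,1]<-.05)]
        for yy in(-.12,-.1,-.08,-.06):
            s=t[abs(t[:,1]-yy)<.005]; 
            if len(s)>3: print(yy,s[:,0].min().round(4),s[:,0].max().round(4),s[s[:,2].argmax()].round(4),len(s))
    m=(d>0)&(x>.635)&(x<.68)&(y>-.26)&(y<-.03)&(z>.12)&(z<.26); q=P[m]
    for _ in range(8):
        c=q.mean(0);w=np.linalg.svd(q-c,full_matrices=False)[2][2]; w*=np.sign(w[0]); q=q[abs((q-c)@w)<.003]
    print("lid n",w.round(4),"angle",np.pi/2+np.arctan2(-w[2],w[0]),"yaw",np.degrees(np.arctan2(w[1],w[0])),len(q),"x at z=.093",c[0]+w[2]/w[0]*(c[2]-.093),c)
```

```text
w1 table 0.0006379948737620933
2444
front outer x at y=-.142: 0.46931036404528137 yaw 2.3411574209013897
left y at x=.55 -0.009678982024091745 yaw 2.85927707635102
right y at x=.55 -0.2052945119348678 yaw 56.028189411180435
bar ext [[0.6554, -0.1458, 0.2953], [0.6571, -0.1389, 0.3022], [0.6627, -0.1335, 0.3105]]
lid n [ 0.998   0.0442 -0.0461] angle 1.6169153295106304 yaw 2.5369286675487905 12952 x at z=.093 0.6478254736489072 [ 0.65245869 -0.1360787   0.19339104]
w2 table 0.0003805056136906293
2258
front outer x at y=-.142: 0.4701136203668102 yaw 2.866958553264512
left y at x=.55 -0.010017247017618882 yaw 2.8719767909553386
right y at x=.55 -0.21697367121922495 yaw -65.25139611963259
bar ext [[0.6518, -0.1388, 0.3052], [0.6598, -0.0739, 0.3184], [0.668, -0.023, 0.3209]]
-0.12 0.6561 0.6684 [ 0.661  -0.1195  0.3218] 193
-0.1 0.6552 0.6672 [ 0.6601 -0.101   0.3212] 201
-0.08 0.6535 0.6668 [ 0.6588 -0.0761  0.3213] 227
-0.06 0.6526 0.6657 [ 0.66   -0.0573  0.3216] 238
lid n [ 0.9978  0.0504 -0.0425] angle 1.6133660852837566 yaw 2.8902447075857007 503 x at z=.093 0.6457953662338256 [ 0.64786952 -0.15189118  0.1416943 ]
```

```bash
sed -i 's/^H=.*/H=np.array([.6480,-.1355,.0935]); YAW=2.8/' h.py
python3 - <<'E'
from h import *
def st(t):
    o=manip.get_obs(); print(t,round(o['clock'],2),o['eef_pos'].round(4),o['tcp_rot'].round(1),'F',o['force'].round(1),'gap',round(o['finger_gap'],4))
st(0)
p,o=pose(1.615,0); print(p, manip.move_l(p,o,v=.1,max_force=12)); st(1)
manip.grasp(20); st(2)
im,d,P=wrist(); cv2.imwrite('pics/w3.png',cv2.resize(im[:,:,::-1],None,fx=.8,fy=.8))
E
```

```text
0 3.66 [ 0.6578 -0.0875  0.3955] [-90.1  -0.1   2.9] F [-0.5 -1.   0.4] gap 0.0939
[ 0.65925887 -0.08488958  0.29410834] False
1 4.8 [ 0.6595 -0.085   0.2953] [-90.   -0.1   2.8] F [ 0.5 -0.7  0.5] gap 0.094
2 6.03 [ 0.6595 -0.0849  0.2942] [-90.   -0.    2.8] F [ 1.6 -0.4 -0.7] gap 0.0123
```

View pics/w3.png

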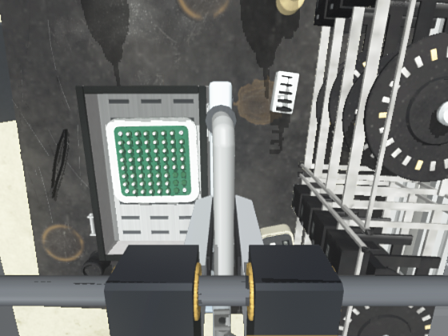

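```bash
cat >> h.py <<'E'
def st(t):
    o=manip.get_obs(); print(t,round(o['clock'],2),o['eef_pos'].round(4),o['tcp_rot'].round(1),'F',o['force'].round(1),'gap',round(o['finger_gap'],4))
def arc(a0,a1,n,v=.06,fmax=30):
    for a in np.linspace(a0,a1,n+1)[1:]:
        r=manip.move_l(*pose(a,45*(1.615-a)/1.615),v=v,max_force=fmax); st(round(a,2))
        if r: print('stopped'); break
E
python3 - <<'E'
from h import *
arc(1.615,1.0,7)
E
```

```text
1.53 6.53 [ 0.6403 -0.0858  0.2948] [-90.   -2.4   2.8] F [-0.8  0.1  1.6] gap 0.0122
1.44 6.99 [ 0.6222 -0.0867  0.2938] [-90.   -4.9   2.8] F [-2.   0.1  3.1] gap 0.0124
1.35 7.45 [ 0.6039 -0.0876  0.291 ] [-90.   -7.3   2.8] F [-3.4  0.7  6.2] gap 0.0127
1.26 7.91 [ 0.5858 -0.0885  0.2862] [-90.   -9.7   2.8] F [-3.8  0.1  5.1] gap 0.0123
1.18 8.37 [ 0.5682 -0.0894  0.2797] [-90.  -12.1   2.8] F [-4.5 -0.1  7.1] gap 0.0124
1.09 8.82 [ 0.5512 -0.0902  0.2716] [-90.  -14.5   2.8] F [-6.7 -0.9  6.2] gap 0.0122
1.0 9.28 [ 0.5347 -0.0911  0.2618] [-90.  -16.9   2.8] F [-7.6  0.1  4.6] gap 0.0123
```

Run:
```python
from h import *
arc(1.0,.12,10)
im,d,P=wrist(); cv2.imwrite('pics/w4.png',im[:,:,::-1])
im,d,P=fixed('side'); cv2.imwrite('pics/s4.png',cv2.resize(im[130:330,170:400,::-1],None,fx=2.5,fy=2.5))
```

```text
0.91 9.74 [ 0.519  -0.0919  0.2504] [-90.  -19.2   2.8] F [-8.1 -0.1  4.1] gap 0.0123
0.82 10.2 [ 0.5044 -0.0926  0.2375] [-89.9 -21.6   2.7] F [-6.8 -1.3  2.8] gap 0.0121
0.74 10.66 [ 0.4911 -0.0932  0.2236] [-89.9 -24.    2.7] F [-6.3 -1.4  1. ] gap 0.0127
0.65 11.12 [ 0.4803 -0.0938  0.2099] [-89.9 -26.6   2.7] F [-1.9 -2.9 -4. ] gap 0.0122
0.56 11.57 [ 0.4708 -0.0942  0.1962] [-90.  -29.3   2.7] F [ 2.5 -3.  -8.3] gap 0.0123
0.47 12.03 [ 0.4616 -0.0947  0.1805] [-90.  -31.8   2.8] F [ 3.8 -3.  -7.6] gap 0.0124
0.38 12.49 [ 0.4538 -0.095   0.1635] [-90.  -34.3   2.8] F [ 2.7 -3.2 -7.5] gap 0.0123
0.3 12.95 [ 0.4476 -0.0951  0.1459] [-90.  -36.7   2.8] F [ 0.5 -2.3 -6.6] gap 0.0121
0.21 13.41 [ 0.4431 -0.0952  0.1279] [-89.9 -39.1   2.8] F [-0.6 -0.7 -5.3] gap 0.0121
0.12 13.87 [ 0.4403 -0.0952  0.1096] [-89.9 -41.6   2.8] F [-1.7  0.2 -5.6] gap 0.012
```

View pics/s4.png

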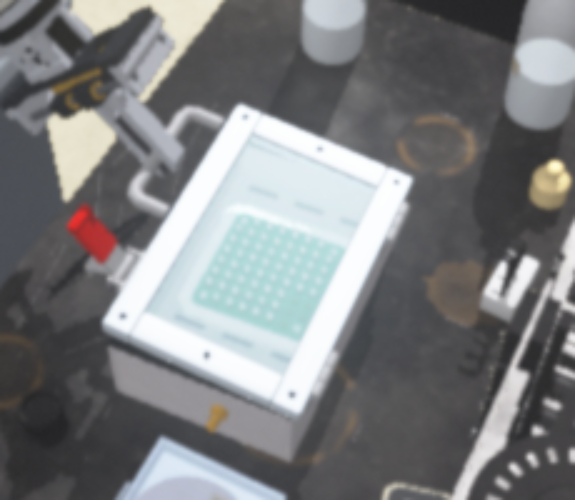

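Run:
```python
from h import *
arc(.12,.03,2,v=.04)
p,o=pose(-.05,45); print(manip.move_l(p,o,v=.02,max_force=14)); st('press')
manip.pause(.4); st('held')
im,d,P=fixed('side'); cv2.imwrite('pics/s5.png',cv2.resize(im[130:330,170:400,::-1],None,fx=2.5,fy=2.5))
x,y,z=np.moveaxis(P,2,0)
for n,(im,d,P) in (('side',(im,d,P)),('top',fixed('top'))):
    x,y,z=np.moveaxis(P,2,0)
    m=(d>0)&(x>.47)&(x<.63)&(y>-.27)&(y<-.0)&(z>.096)&(z<.13);q=P[m];k=np.linalg.lstsq(np.c_[q[:,:2],np.ones(len(q))],q[:,2],rcond=None)[0];print(n,'lid slope',k,len(q))
    i=im.astype(int); r=(i[...,0]>150)&(i[...,1]<70)&(i[...,2]<70)&(x<.5)&(x>.35)&(y<-.15)&(d>0); q=P[r]; print("red",len(q),np.percentile(q,[3,50,97],axis=0).round(3).tolist())
```

```text
0.08 14.36 [ 0.4396 -0.0953  0.1001] [-89.9 -42.9   2.8] F [-2.3  0.4 -5.6] gap 0.0123
0.03 14.75 [ 0.4392 -0.0953  0.0904] [-89.9 -44.1   2.8] F [-1.8  1.7 -6.1] gap 0.0121
True
press 15.28 [ 0.4393 -0.0954  0.0825] [-90.  -44.6   2.9] F [-0.  -0.4  3.3] gap 0.0124
held 15.68 [ 0.4393 -0.0954  0.0824] [-90.  -44.6   2.9] F [ 1.7 -1.3  5.8] gap 0.0122
side lid slope [-0.00529978 -0.00131477  0.10516755] 7205
red 207 [[0.416, -0.234, 0.119], [0.432, -0.223, 0.134], [0.446, -0.21, 0.15]]
top lid slope [-0.00648845  0.0007664   0.10734527] 7559
red 49 [[0.415, -0.234, 0.121], [0.42, -0.223, 0.149], [0.445, -0.21, 0.152]]
```

Run:
```python
from h import *
manip.release(); st('rel')
q=manip.get_obs(); t=rot(q['tcp_rot'])[:,1]
manip.move_l(q['eef_pos']-.11*t,v=.1); st('back')
manip.move_l(manip.get_obs()['eef_pos']+[0,0,.1],v=.2)
manip.grasp(20)
manip.goto(W([-.176,-.075,.14]),[-90,0,YAW-90]); st('above')
im,d,P=wrist(); cv2.imwrite('pics/w6.png',im[:,:,::-1])
for n in('side','top'):
    im,d,P=fixed(n); x,y,z=np.moveaxis(P,2,0)
    m=(d>0)&(x>.5)&(x<.63)&(y>-.16)&(y<-.0)&(z>.096)&(z<.13);q=P[m];k=np.linalg.lstsq(np.c_[q[:,:2],np.ones(len(q))],q[:,2],rcond=None)[0];print(n,'lid slope',k,len(q))
    if n=='side': cv2.imwrite('pics/s6.png',im[120:330,170:400,::-1])
a=cv2.resize(cv2.imread('pics/s6.png'),(400,365)); b=cv2.resize(cv2.imread('pics/w6.png'),(400,300)); b=cv2.copyMakeBorder(b,0,65,0,0,cv2.BORDER_CONSTANT)
cv2.imwrite('pics/c6.png',np.hstack([a,b]))
```

```text
rel 17.07 [ 0.43   -0.0929  0.0704] [-89.9 -43.    3.2] F [-61.5  -6.4  16.2] gap 0.0939Traceback (most recent call last):
  File "<stdin>", line 4, in <module>
cell.IKError: the arm cannot follow that straight line within its joint ranges
```

Run:
```python
from h import *
o=manip.get_obs();p0=o['eef_pos'];e=o['tcp_rot']; print(o['joint_pos'].round(1))
t=rot(e)[:,1]
for nm,off in(('-x',[-.012,0,0]),('b03',-.03*t),('b06',-.06*t),('b09',-.09*t),('b06up',-.06*t+[0,0,.03])):
  for tau in(45,38,30):
    j=manip.inverse_kinematics(p0+off,[-90,-tau,2.8]); print(nm,tau,None if j is None else np.round(j,0))
```

```text
[-44.1 -35.5 136.2  38.4  54.  -63.4]
-x 45 [-48. -39. 139.  41.  56. -67.]
-x 38 [-41. -35. 134.  31.  57. -56.]
-x 30 [-35. -30. 128.  21.  59. -45.]
b03 45 [-50. -43. 138.  40.  61. -65.]
b03 38 [-43. -38. 132.  30.  61. -55.]
b03 30 [-36. -33. 127.  21.  64. -45.]
b06 45 None
b06 38 [-48. -43. 132.  31.  68. -56.]
b06 30 [-40. -37. 126.  21.  69. -46.]
b09 45 None
b09 38 None
b09 30 [-43. -41. 125.  22.  75. -48.]
b06up 45 None
b06up 38 None
b06up 30 [-40. -38. 123.  21.  73. -45.]
```

Run:
```python
from h import *
o=manip.get_obs();p0=o['eef_pos'];e=o['tcp_rot']; t=rot(e)[:,1]
manip.move_l(p0+[-.010,0,0],e,v=.05); st('-x')
manip.move_l(p0+[-.010,0,0]-.02*t,e,v=.05); st('b02')
manip.move_l(p0-.09*t,[-90,-30,2.8],v=.1); st('b09')
im,d,P=fixed('side'); cv2.imwrite('pics/s6.png',im[120:330,170:400,::-1])
x,y,z=np.moveaxis(P,2,0); m=(d>0)&(x>.5)&(x<.63)&(y>-.26)&(y<-.0)&(z>.096)&(z<.13);q=P[m];k=np.linalg.lstsq(np.c_[q[:,:2],np.ones(len(q))],q[:,2],rcond=None)[0];print('lid slope',k,len(q))
i=im.astype(int); r=(i[...,0]>150)&(i[...,1]<70)&(i[...,2]<70)&(x<.5)&(x>.35)&(y<-.15)&(d>0); q=P[r]; print("red",len(q),np.percentile(q,[3,50,97],axis=0).round(3).tolist())
cv2.imwrite('pics/c6.png',cv2.resize(cv2.imread('pics/s6.png'),None,fx=2,fy=2))
```

```text
-x 17.57 [ 0.4203 -0.0931  0.0709] [-89.9 -43.    3.2] F [-0.1 -0.5  0.2] gap 0.0939
b02 18.12 [ 0.4065 -0.0938  0.0852] [-89.9 -43.    3.2] F [1.  1.  0.2] gap 0.094
b09 18.91 [ 0.3684 -0.096   0.135 ] [-89.9 -29.9   2.8] F [-0.7 -0.1  0.6] gap 0.094
lid slope [0.01339095 0.0024515  0.09469831] 5606
red 213 [[0.416, -0.233, 0.119], [0.431, -0.222, 0.135], [0.446, -0.21, 0.149]]
```

View pics/c6.png

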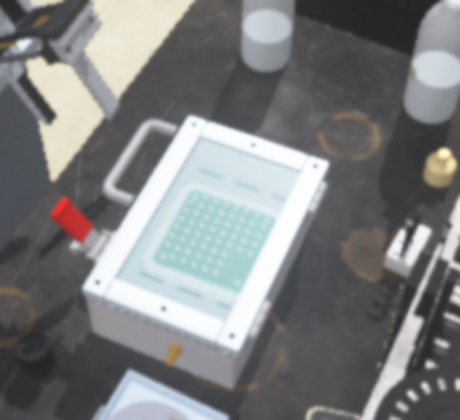

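```bash
cat >> h.py <<'E'
PV=W([-.190,-.075,.0035])
def press(phi,r=.045,t=.005):
    w=.008*np.clip(phi/.3,-1,1)
    l=[-.190-r*np.cos(phi)+t*np.sin(phi)+w,-.075,.0035+r*np.sin(phi)+t*np.cos(phi)]
    return W(l),[-90,0,YAW-90]
E
python3 - <<'E'
from h import *
for phi in(.95,.5,0,-.4): p,o=press(phi); print(phi,p.round(3),np.round(manip.inverse_kinematics(p,o),0))
manip.move_l(manip.get_obs()['eef_pos']+[0,0,.11],v=.2)
manip.grasp(20)
p,o=press(.95); manip.goto(p+[0,0,.10],o); st('above')
manip.move_l(p+[0,0,.025],v=.1,max_force=12); st('near')
im,d,P=wrist(); cv2.imwrite('pics/w7.png',im[:,:,::-1])
im,d,P=fixed('side'); cv2.imwrite('pics/s7.png',im[120:330,170:400,::-1])
a=cv2.resize(cv2.imread('pics/s7.png'),(400,365)); b=cv2.resize(cv2.imread('pics/w7.png'),(400,300)); b=cv2.copyMakeBorder(b,0,65,0,0,cv2.BORDER_CONSTANT)
cv2.imwrite('pics/c7.png',np.hstack([a,b]))
E
```

```text
0.95 [ 0.448 -0.22   0.137] [-33.  -0.  92.   0.  88.  54.]
0.5 [ 0.433 -0.221  0.123] [-34.  -1.  95.   0.  87.  53.]
0 [ 0.417 -0.222  0.102] [-35.  -2.  98.   0.  84.  52.]
-0.4 [ 0.411 -0.222  0.084] [-35.  -2. 100.   0.  82.  52.]
above 22.57 [ 0.4477 -0.2203  0.2367] [-90.   -0.  -87.2] F [-0.1 -0.1 -0.8] gap 0.0006
near 23.48 [ 0.4482 -0.2207  0.1623] [-89.9  -0.  -87.2] F [-0.2 -0.1 -0.4] gap 0.0001
```

View pics/c7.png

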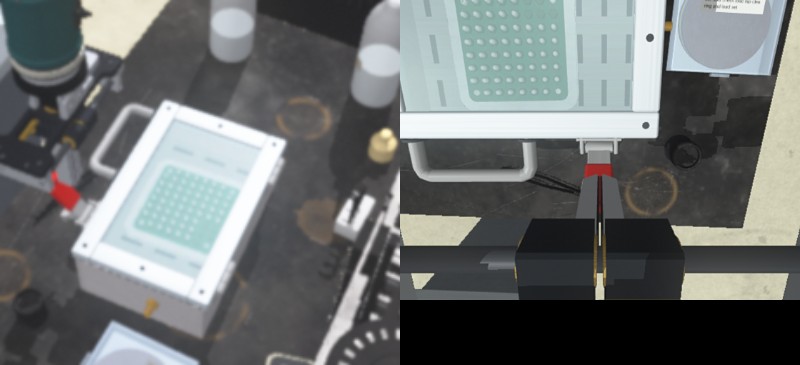

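Run:
```python
from h import *
for phi in(.95,.8,.65,.5,.35,.2,.05,-.1,-.2,-.3,-.4,-.5):
    p,o=press(phi); r=manip.move_l(p,o,v=.05,max_force=35 if phi>-.25 else 25); st(phi)
    if r: print('stopped'); break
manip.pause(.3); st('held')
im,d,P=fixed('side'); cv2.imwrite('pics/s8.png',cv2.resize(im[120:330,170:400,::-1],None,fx=2,fy=2))
```

```text
0.95 24.23 [ 0.4477 -0.2204  0.1363] [-90.    0.  -87.2] F [ 0.1 -0.6  1.5] gap 0.0005
0.8 24.51 [ 0.4421 -0.2208  0.133 ] [-90.   -0.  -87.2] F [ 0.1 -0.2 -0.1] gap 0.0004
0.65 24.79 [ 0.4369 -0.221   0.1282] [-90.   -0.  -87.2] F [ 1.7 -0.4  1. ] gap 0.0005
0.5 25.07 [ 0.4323 -0.2211  0.1225] [-90.1   0.  -87.2] F [ 0.7 -0.2  1. ] gap 0.0003
0.35 25.36 [ 0.4288 -0.2211  0.1165] [-90.1   0.  -87.2] F [0.9 1.  0.5] gap 0.0008
0.2 25.68 [ 0.4234 -0.2213  0.1102] [-90.1   0.  -87.2] F [-0.  -0.7  0.6] gap 0.0005
0.05 26.0 [ 0.4177 -0.2216  0.1036] [-90.1   0.  -87.2] F [ 0.3 -0.4 -0.8] gap 0.0006
-0.1 26.32 [ 0.4134 -0.2219  0.097 ] [-90.1   0.  -87.2] F [1.1 0.3 0.3] gap 0.0003
-0.2 26.57 [ 0.4111 -0.2221  0.0926] [-90.    0.  -87.2] F [-0.3 -0.2  0.8] gap 0.0003
-0.3 26.82 [ 0.4091 -0.2222  0.0881] [-90.1   0.  -87.2] F [ 0.7 -0.6  1.4] gap 0.0001
-0.4 27.07 [ 0.4102 -0.2225  0.0853] [-90.1  -0.  -87.2] F [-3.2  0.8  8.6] gap 0.0008
-0.5 27.32 [ 0.4106 -0.2226  0.0842] [-90.2  -0.1 -87.2] F [-11.8   3.3  25.3] gap 0.0007
held 27.62 [ 0.4107 -0.2226  0.0842] [-90.2  -0.1 -87.2] F [-10.5   4.   25.1] gap 0.0004
```

Run:
```python
from h import *
p=manip.get_obs()['eef_pos']; manip.move_l(p+[0,0,.15],v=.12); st('up')
for n in('side','top'):
    im,d,P=fixed(n); x,y,z=np.moveaxis(P,2,0)
    if n=='side': cv2.imwrite('pics/s9.png',cv2.resize(im[120:330,170:400,::-1],None,fx=2,fy=2))
    i=im.astype(int); r=(i[...,0]>150)&(i[...,1]<70)&(i[...,2]<70)&(x<.5)&(x>.35)&(y<-.15)&(d>0); q=P[r]; print(n,"red",len(q),np.percentile(q,[3,50,97],axis=0).round(3).tolist() if len(q) else '')
    if len(q)>10: k=np.polyfit(q[:,0],q[:,2],1); print('handle angle below plane',np.arctan(k[0]))
    m=(d>0)&(x>.5)&(x<.63)&(y>-.26)&(y<-.0)&(z>.096)&(z<.13);q=P[m];k=np.linalg.lstsq(np.c_[q[:,:2],np.ones(len(q))],q[:,2],rcond=None)[0];print('lid slope',k,len(q))
```

```text
up 29.1 [ 0.4103 -0.2224  0.2332] [-90.1   0.1 -87.2] F [-0.3  0.1 -0.7] gap 0.0007
side red 167 [[0.369, -0.235, 0.001], [0.416, -0.223, 0.086], [0.436, -0.167, 0.094]]
handle angle below plane 0.8118266804063425
lid slope [0.01295127 0.00177456 0.09488394] 5596
top red 0 
lid slope [0.01164425 0.00489872 0.09727416] 5895
```

View pics/s9.png

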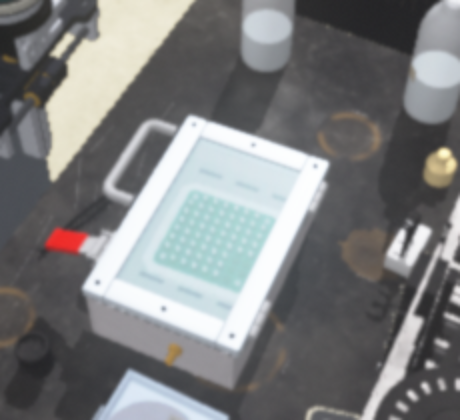

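Run:
```python
from h import *
im,d,P=fixed('side')
for n,(im,d,P) in(('side',(im,d,P)),('wrist',wrist())):
    x,y,z=np.moveaxis(P,2,0)
    i=im.astype(int); r=(i[...,0]>120)&(i[...,1]<60)&(i[...,2]<60)&(x<.5)&(x>.35)&(y<-.18)&(z>.06)&(z<.12); 
    r=cv2.erode(r.astype(np.uint8),np.ones((3,3)))>0; q=P[r]
    if len(q)>10: k=np.polyfit(q[:,0],q[:,2],1); print(n,len(q),'angle below plane',np.arctan(k[0]),'ext',q.min(0).round(3),q.max(0).round(3),'z at x=.41',np.polyval(k,.41))
print('expected top surface z at x=.41:',.097-(PV[0]-.41)*np.tan(.35)+.005/np.cos(.35))
```

```text
side 89 angle below plane 0.3682516757353412 ext [ 0.401 -0.235  0.079] [ 0.433 -0.212  0.095] z at x=.41 0.08333591270780515
wrist 963 angle below plane 0.3273013108649876 ext [ 0.399 -0.233  0.08 ] [ 0.44  -0.208  0.096] z at x=.41 0.08425905129744496
expected top surface z at x=.41: 0.08338116548049396
```

The handle sits 0.33–0.37 rad below the lid's plane, and the stop is at 0.35. The lid is level and the robot is clear, so I'm handing the job in.

Run:
```python
from h import *
st('end'); manip.finish_job()
```

```text
end 29.3 [ 0.4104 -0.2225  0.2336] [-90.1   0.  -87.2] F [ 0.7  0.7 -0.1] gap 0.0002
the job is handed in; nothing more can be done
```

The dry box is shut and latched, and I handed the job in at 29.3 s of the 51 s allowed. I gripped the pull bar and led the lid down its arc at about 0.06 m/s, slowing to 0.02 m/s at the end. I pressed it onto the seal and let go, then pushed the latch down with closed fingers until the force reached about 25 N at the stop.

**Last checks**
- **Lid:** it measured level, with a slope of about 0.012, inside the 0.03 limit.
- **Latch:** the handle measured 0.33 and 0.37 rad below the lid's plane in two views. Its locked position is 0.35.
- **Robot:** it is clear of everything, with about 0 N on the tool.

**What did not go as planned**
- **Hard contact on release:** when the gripper opened, it pushed against something at the lid's front edge, probably a finger on the lid or box. This gave about 62 N at the wrist, below the 120 N limit. It would only break the 40 N rule if the gripper's body was what touched. I backed off along −x, and the lid had not moved.
- **Failed move:** one retreat line was out of the arm's reach and was refused, so I used a shorter path with less tilt.
- **Bad latch readings:** the first latch angle I computed (0.81 rad) was wrong because it included stray points, and the top camera saw no red on the handle. I used a cleaned-up side view and the wrist view instead.
- **Surrounding objects not measured:** the fixture, near bottle and loupe looked undisturbed in the side pictures. I didn't measure them, and the tweezers were only partly visible.

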